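# Snap a module into the test socket and hold it on its contacts

## Task

Pick up the clear-blue module that stands by itself on a white foot and put it in the test socket, its foot running from one orange catch to the other (either way round). Push it straight down until both orange catches have snapped in over the foot, and then keep pushing, firmly but without crushing anything, so that the sprung contact plate underneath stays squeezed nearly all the way down for the test. Finish like that, with the gripper still on the module and pressing it down; leave the other things on the bench where they are.

Things in the scene. Friction and masses are not known exactly. Their poses are not given: they have to be found in the camera images.
- module: the loose module: a clear-blue block with white and blue lid, 70 x 48 x 40 mm (x, y, z), fixed on top of a thin white foot plate 92 x 54 x 4 mm that sticks out 11 mm at both x ends; 44 mm tall in all, 0.1 kg. Origin: centre of the underside of the foot; x along its length, z up. Grip it across the 48 mm width (along its y).
- socket: the test socket, fixed on the bench: aluminium base 150 x 92 x 10 mm with an orange spring catch at each x end. Origin: centre of the underside of the base; z up; x runs from catch to catch. The module goes in centred, x along x (either way round). Black corner guides to z = 35 mm at |x| 25 to 41 mm, 58 mm apart in y, flared to 65 at the top; between them (|x| under 25 mm) is room for fingers.
- ramp_top (a point): the point 40 mm above the socket's origin, level with the tops of the orange catches. Their ramps lead the foot in from up to 4 mm off-centre. Coming down, the foot's underside meets them about 5 mm below this point; the push rises to some 8 to 12 N until about 12 mm below it, then drops suddenly to 1 to 3 N, well before the catches have closed over the foot: keep pushing.
- nest (a point): the point 18 mm above the socket's origin, where the underside of the foot lies when pressed right down. The catches' noses, 2.4 mm thick, have their undersides 8.3 mm above this point and reach 4 mm over each end of the centred foot; they snap in when the foot's underside is less than about 4 mm above this point. Let go, the module would stay about 4 mm above it.
- catch_a (a joint): spring catch at the socket's +x end: 0 m = at rest (closed over the foot), grows to 0.009 as it is pushed outward; its spring takes 1.5 N to start and 0.9 N more per mm
- catch_b (a joint): spring catch at the socket's -x end: the same, outward is -x
- contact_plate (a joint): black sprung contact plate in the middle of the socket: 0 m = up (top face 24 mm above the bench), 0.006 = fully down at its stop (18 mm above the bench); its spring takes 1 N to start and 1.5 N more per mm, so 7 N at 4 mm and 10 N at the stop
- glue_bottle: small white glue bottle, 21 mm wide, 60 mm tall, standing loose between the two work places; origin at the centre of its underside; leave alone
- blue_frame: flat blue frame 60 x 74 x 9 mm, lying loose behind the work; origin at the centre of its underside; leave alone
- tape_measure: black and orange tape measure 35 x 88 x 70 mm, standing loose on the bench at the right (another one on a drink can behind is no matter); origin at the centre of its underside; leave alone
Things that resemble listed ones, but are neither listed nor needed, are in the scene too. What is shaped like the module but red is not meant.

How it is judged (in metres and radians):
On the way, in this order (a step that is already met when the one before it is completed fails the run):
1. the module is lifted clear of the bench in the gripper (height (world z) of module above 0.045 m and contact force between the fingers and module above 1 N), for 0.1 s.
2. the module is snapped in: its foot lies under both catches, and both have sprung back (z of module in the frame of socket below 0.0232 m and horizontal distance between module and socket below 0.005 m and angle between the x axis of module and the x axis of socket, either way round below 0.08 rad and value of joint each of catch_a, catch_b below 0.0015 m), for 0.2 s.
At the end, for the whole second after the job is handed in: The module sits upright in the socket, within 5 mm of its centre and 0.08 rad of its direction, both catches closed over the foot (within 1.5 mm of rest), and the gripper is still on it (at least 4 N on it) and keeps it pressed so that the contact plate stays more than 4 of its 6 mm down (value of joint contact_plate above 0.004 m and z of module in the frame of socket below 0.0212 m and horizontal distance between module and socket below 0.005 m and angle between the x axis of module and the x axis of socket, either way round below 0.08 rad and angle between module's own z axis and vertical below 0.08 rad and value of joint each of catch_a, catch_b below 0.0015 m and contact force between the fingers and module above 4 N and linear speed of module below 0.02 m/s); the arm keeps its last pose, push and grip.
It fails at once if the module is crushed into the socket (more than 70 N) (contact force between module and socket above 70 N).
It fails at once if another loose thing is disturbed (moved more than 3 cm) (distance of any of glue_bottle, blue_frame, tape_measure from where it was at the start of the episode above 0.03 m).
It also fails if it takes over 35 s, if anything falls off the work surface, if the arm or the gripper's body presses on something with over 40 N, if the wrist force passes 120 N, or if a joint passes its speed limit or range.

## Robot

A 6-joint arm with a two-finger parallel gripper is mounted at the origin on a cart in front of the work surface, level with it; the furniture and walls round the work are solid. World frame = base frame: x ahead of the robot, y to its left, z up, the work surface at z = 0. Lengths are in m, angles in degrees, forces in N, time in s.
With the tool pointing down it reaches from about 0.225 to 0.875 m from the base axis. Payload 3.4 kg.
Tool frame: the origin (TCP) lies between the finger pads; the fingertips stand 19 mm ahead of it and the grasp point (between the pads) is the TCP; y points along the fingers, x is the direction in which the jaws open and shut, and the axes are right-handed (so a half turn about y gives the same grasp; the last joint's range is limited). The gripper opens to 85 mm and grips with 20 to 120 N. Pads are 22 mm wide; open, the fingers measure 114 mm over their backs; the gripper's body (76 mm by 85 mm) begins 54 mm behind the grasp point. The pads swing forward as they close: fully open they stand 13 mm farther back than shut.
Start: joints at [62.281, 15.808, 86.224, -0, 77.962, -6.933], TCP at [0.204, 0.538, 0.227] pointing down, gripper open.
Joint ranges: [-165.64, 165.64], [-43.16, 119.46], [12.63, 154.43], [-67.54, 247.53], [6.08, 155.33], [-154.97, 154.97]. Speed limits (degrees/s): [147.25, 147.25, 180, 180, 180, 180].

## Interface

Orientations are given as a 3x3 rotation matrix whose columns are the frame's x, y, z axes.
In Python, from bench import read_state, eyes, workorder, nets gives the robot as it stands.
- The arm moves only by the tool jog_arm, never from a script. Its argument "deltas" is a list of rows, each a list of 5 numbers: the opening in per cent of the stroke, from 0 (shut) to 100 (fully open), then the shift along the tool's x, y, z in m, then the turn about the tool's y in rad. In form: [[grip, x, y, z, twist], ...]. A call has 1 to 10 rows; each row is the pose to reach, as a shift and turn from the pose commanded when the call began, along the tool's axes at that moment; what a row does not reach only later rows make up. A row lasts 1/10 s, in which the tool goes at most 50 mm and 8.59 degrees, less where a joint would pass 70% of its speed; a pose out of reach is approached as far as the arm can. A call with a gripper value outside its range is refused whole. The fingers move at their own pace and stop on an object; "squeeze" is the grip in N (left out, the last holds). Time passes only in rows, so rows that repeat a pose let the fingers close. It gives the time, the measured TCP pose, the force and the opening at its end, in the units of the state.
- read_state(): the state, without advancing time (a new reading comes with each control period).
- eyes.get_image(name): name is "scene" or "side" or "wrist"; returns the picture (400x640x3 uint8, red, green, blue); there is no depth.
- eyes.camera_params(name): a dict with "fx", "fy", "cx", "cy" (pixels), "R" (3x3) and "t" (3): a world point X has camera coordinates R X + t. Camera axes: x right, y down, z forward; pixel columns grow to the right and rows downward; lengths in m; the calibration is good to about 2 mm. A picture is of the moment at which its call begins: read the wrist's pose just before it. camera_params takes no time and is no camera call; for the wrist camera it gives the pose at the moment of the call.
- workorder.close_job(): hands the job in, once; it reports no verdict.
Trained networks look in the newest picture that a camera, given by its name, has taken for a name from the list of things; names that differ only in an ending like _2 or _b are one class to them, and where a whole thing is asked for, a point or a joint stands for the part that bears it (a point fixed in the world has none). Each returns a list of dicts, best first, with "p" (0 to 1); they miss things now and then, are a little off and sometimes report something else, mostly with a low value. They report only what shows in the picture. A call takes as long as a camera call. They do not tell look-alikes from the thing itself.
- nets.silhouettes(camera, name): "mask" (400x640 bool, what is visible of it) and "at" ([row, column] in pixels, amid what is visible of it).
- nets.landmark_of(camera, name): "at" ([row, column] in pixels: a listed point, or the origin of a listed thing).
The state is a dict: "time_s": time; "joints": joint angles; "dq": joint speeds; "joint_torque": joint torques, N m; "ee_pos": TCP position; "orientation": TCP orientation; "wrist_force": force on the tool from outside, world axes, zero at the start; "ft_torque": the same for the moment, N m; "opening": finger opening in m.
Only numpy, scipy, OpenCV 4.12 (cv2) and the standard library are available. Lean on these libraries where they do the work, as an engineer would, in place of code of your own. Each camera call takes 0.05 s, during which the arm holds its last target. There are 200 camera calls.

## Working session

There is one attempt and no reset: what is moved stays moved. The work goes in short steps, Python scripts to look and compute and a tool call to move; the robot and the scene stay as the last step left them, time stands still between calls to the robot, and variables do not carry over. Pictures are saved under pics/ and viewed, about 8 in all and at most 12, crops included, and the job is handed in when it is done.

Besides the shell and the picture viewer there is one more tool, called as name(argument=value, ...) on one line, values as JSON. jog_arm: Moves the arm, as the interface text tells. Its arguments: {"type":"object","properties":{"deltas":{"type":"array"},"squeeze":{"type":"number"}},"required":["deltas"]}

```bash
mkdir -p pics; ls; cat > h.py <<'E'
import numpy as np, cv2
from bench import read_state, eyes, workorder, nets
def ray(cam,at):
    p=eyes.camera_params(cam);R=np.array(p["R"]);t=np.array(p["t"])
    d=R.T@np.array([(at[1]-p["cx"])/p["fx"],(at[0]-p["cy"])/p["fy"],1]);return -R.T@t,d
def onz(cam,at,z):
    c,d=ray(cam,at);return c+d*(z-c[2])/d[2]
def proj(cam,X):
    p=eyes.camera_params(cam);c=np.array(p["R"])@X+np.array(p["t"])
    return np.array([p["fy"]*c[1]/c[2]+p["cy"],p["fx"]*c[0]/c[2]+p["cx"]])
def save(n,im): cv2.imwrite("pics/"+n+".png",im[:,:,::-1])
E
python3 - <<'E'
from h import *
s=read_state();print(s["time_s"],s["ee_pos"],s["orientation"],s["wrist_force"])
ims=[]
Z={"module":0,"socket":0,"ramp_top":.04,"nest":.018,"glue_bottle":0}
for c in ["scene","side"]:
    im=eyes.get_image(c);ims.append(im);save(c+"0",im)
    for n,z in Z.items():
        for d in nets.landmark_of(c,n)[:4]: print(c,n,np.round(d["at"]),round(d["p"],2),np.round(onz(c,d["at"],z),3))
save("wrist0",eyes.get_image("wrist"))
E
```

```text
pics
0.0 [0.20382035 0.53707976 0.22574707] [[ 3.54935109e-01 -8.44339423e-04 -9.34890558e-01]
 [ 9.34889207e-01 -1.60429459e-03  3.54936045e-01]
 [-1.79952636e-03 -9.99998357e-01  2.19943338e-04]] [ 0.08836884  0.5857758  -1.40683088]
scene module [199. 182.] 0.96 [0.439 0.315 0.   ]
scene module [235. 235.] 0.77 [0.419 0.091 0.   ]
scene module [196. 240.] 0.72 [0.545 0.19  0.   ]
scene socket [249. 342.] 0.7 [ 0.539 -0.159  0.   ]
scene ramp_top [237. 343.] 0.67 [ 0.54  -0.156  0.04 ]
scene ramp_top [221. 297.] 0.37 [ 0.522 -0.032  0.04 ]
scene nest [242. 339.] 0.67 [ 0.539 -0.149  0.018]
scene glue_bottle [222. 296.] 0.57 [ 0.552 -0.005  0.   ]
side module [280. 301.] 0.79 [0.561 0.195 0.   ]
side module [328. 328.] 0.72 [0.444 0.314 0.   ]
side module [266. 350.] 0.62 [0.428 0.11  0.   ]
side socket [189. 335.] 0.61 [ 0.542 -0.153  0.   ]
side ramp_top [184. 335.] 0.97 [ 0.543 -0.15   0.04 ]
side nest [186. 335.] 0.67 [ 0.544 -0.154  0.018]
```

View pics/scene0.png

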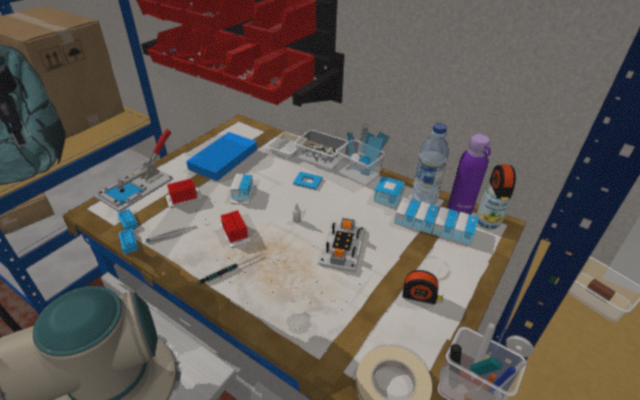

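View pics/side0.png

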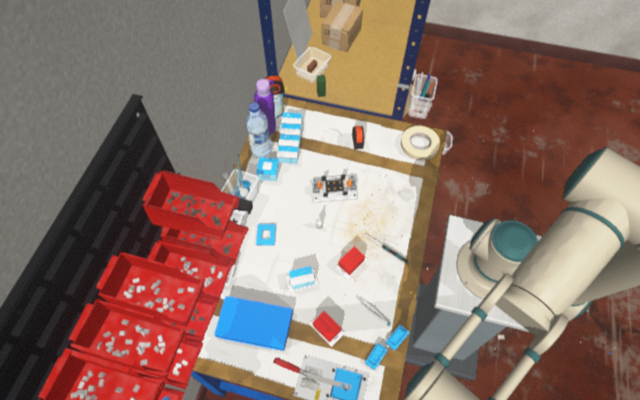

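Candidates (scene/side pixels, row,col): red blocks at (199,182)/(328,328) and (235,235)/(266,350) are ruled out. The blue-white block standing alone on a white foot at (196,240)/(280,301) fits. The row of blue-white modules at the right stands together, and the frames are flat. I'll confirm with a crop and fit the yaw.

```bash
cat >> h.py <<'E'
from scipy.optimize import minimize
MOD=[(sx*a/2,sy*b/2,z) for a,b,zs in((.092,.054,(0,.004)),(.07,.048,(.004,.044))) for sx in(-1,1) for sy in(-1,1) for z in zs]
SOCK=[(sx*.075,sy*.046,z) for sx in(-1,1) for sy in(-1,1) for z in(0,.01)]+[(sx*.041,sy*.034,.035) for sx in(-1,1) for sy in(-1,1)]
def hullmask(cam,pts,q,z0=0):
    c,s=np.cos(q[2]),np.sin(q[2])
    uv=np.array([proj(cam,np.array([q[0]+c*x-s*y,q[1]+s*x+c*y,z0+z]))[::-1] for x,y,z in pts])
    m=np.zeros((1600,2560),np.uint8);cv2.fillConvexPoly(m,cv2.convexHull(np.round(uv*4+1.5).astype(np.int32)),1)
    return cv2.resize(m.astype(np.float32),(640,400),interpolation=cv2.INTER_AREA)
def fit(masks,pts,q0):
    f=lambda q:sum(np.abs(hullmask(c,pts,q)-m).sum()/m.sum() for c,m in masks)
    best=None
    for y in np.radians(np.arange(0,180,20)):
        r=minimize(f,[*q0,y],method="Nelder-Mead",options=dict(initial_simplex=[[*q0,y],[q0[0]+.01,q0[1],y],[q0[0],q0[1]+.01,y],[*q0,y+.2]],maxiter=80))
        if best is None or r.fun<best.fun: best=r
    return best
E
python3 - <<'E'
from h import *
M={"module":[],"socket":[]}
G={"module":(.553,.192,.02),"socket":(.541,-.153,.02)}
tiles=[]
for c in ["scene","side"]:
    im=eyes.get_image(c)
    for n in M:
        p=proj(c,np.array(G[n]))
        L=nets.silhouettes(c,n);d=min(L,key=lambda d:np.hypot(*(np.array(d["at"])-p)))
        print(c,n,d["p"],np.round(d["at"]),np.round(p),d["mask"].sum());M[n].append((c,d["mask"].astype(float)))
        r,k=map(int,p);cr=im[r-32:r+32,k-42:k+42].copy();tiles.append(cv2.resize(cr,None,fx=4,fy=4,interpolation=cv2.INTER_CUBIC))
save("crop1",np.vstack([np.hstack(tiles[:2]),np.hstack(tiles[2:])]))
for n,P in (("module",MOD),("socket",SOCK)):
    for ms in (M[n],M[n][:1],M[n][1:]):
        b=fit(ms,P,G[n][:2]);print(n,[m[0] for m in ms],np.round(b.x[:2],4),round(np.degrees(b.x[2])%180,1),round(b.fun,3))
E
```

```text
scene module 0.95 [190. 240.] [189. 241.] 631
scene socket 0.63 [247. 343.] [242. 341.] 1688
side module 0.7 [277. 299.] [278. 304.] 589
side socket 0.77 [192. 337.] [186. 336.] 1047Traceback (most recent call last):
  File "<stdin>", line 15, in <module>
  File "h.py", line 24, in fit
    r=minimize(f,[*q0,y],method="Nelder-Mead",options=dict(initial_simplex=[[*q0,y],[q0[0]+.01,q0[1],y],[q0[0],q0[1]+.01,y],[*q0,y+.2]],maxiter=80))
    res = _minimize_neldermead(fun, x0, args, callback, bounds=bounds,
                               **options)
    fsim[k] = func(sim[k])
              ~~~~^^^^^^^^
    fx = function(np.copy(x), *(wrapper_args + args))
  File "h.py", line 21, in <lambda>
    f=lambda q:sum(np.abs(hullmask(c,pts,q)-m).sum()/m.sum() for c,m in masks)
               ~~~^^^^^^^^^^^^^^^^^^^^^^^^^^^^^^^^^^^^^^^^^^^^^^^^^^^^^^^^^^^^
  File "h.py", line 21, in <genexpr>
    f=lambda q:sum(np.abs(hullmask(c,pts,q)-m).sum()/m.sum() for c,m in masks)
                          ~~~~~~~~^^^^^^^^^
  File "h.py", line 17, in hullmask
    uv=np.array([proj(cam,np.array([q[0]+c*x-s*y,q[1]+s*x+c*y,z0+z]))[::-1] for x,y,z in pts])
                 ~~~~^^^^^^^^^^^^^^^^^^^^^^^^^^^^^^^^^^^^^^^^^^^^^^^^
  File "h.py", line 9, in proj
    p=eyes.camera_params(cam);c=np.array(p["R"])@X+np.array(p["t"])
ValueError: time passes only in moves, steps and waits
```

View pics/crop1.png

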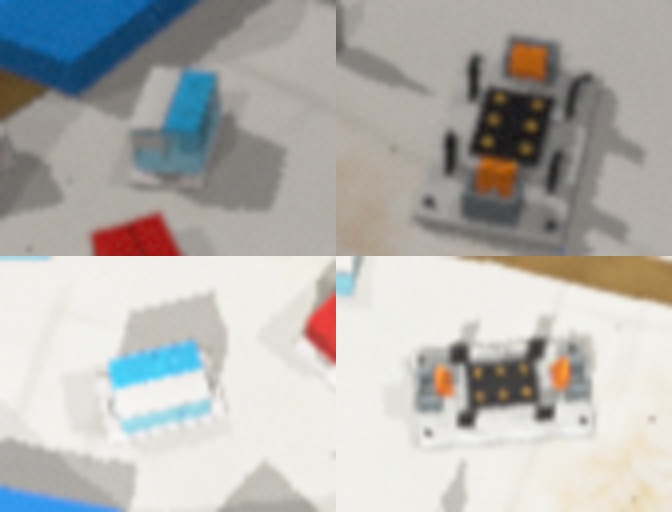

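View pics/wrist0.png

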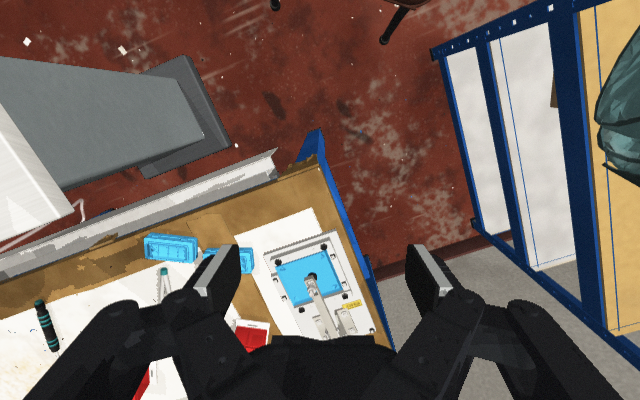

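The crop confirms it: a clear-blue block with a white and blue lid on a white foot, and the socket with its two orange catches. I'll cache the camera parameters and rerun the fit.

```bash
sed -i 's/p=eyes.camera_params(cam)/p=par(cam)/; s/^def ray/_P={}\ndef par(c):\n    if c not in _P: _P[c]=eyes.camera_params(c)\n    return _P[c]\ndef ray/' h.py
python3 - <<'E'
from h import *
M={"module":[],"socket":[]}
G={"module":(.553,.192,.02),"socket":(.541,-.153,.02)}
for c in ["scene","side"]:
    im=eyes.get_image(c)
    for n in M:
        p=proj(c,np.array(G[n]))
        L=nets.silhouettes(c,n);d=min(L,key=lambda d:np.hypot(*(np.array(d["at"])-p)))
        M[n].append((c,d["mask"].astype(float)))
for n,P in (("module",MOD),("socket",SOCK)):
    for ms in (M[n],M[n][:1],M[n][1:]):
        b=fit(ms,P,G[n][:2]);print(n,[m[0] for m in ms],np.round(b.x[:2],4),round(np.degrees(b.x[2])%180,1),round(b.fun,3))
p=par("wrist");s=read_state();R=s["orientation"];C=-p["R"].T@p["t"]
print("cam in tool",np.round(np.array(R).T@(C-s["ee_pos"]),3),"axes in tool\n",np.round(np.array(R).T@p["R"].T,2),p["fx"])
E
```

```text
module ['scene', 'side'] [0.5604 0.1927] 30.7 0.167
module ['scene'] [0.5632 0.1944] 30.7 0.1
module ['side'] [0.5606 0.1928] 29.6 0.059
socket ['scene', 'side'] [ 0.5464 -0.1545] 21.0 0.207
socket ['scene'] [ 0.548  -0.1529] 21.7 0.077
socket ['side'] [ 0.545  -0.1561] 20.8 0.116
cam in tool [ 0.001 -0.148  0.079] axes in tool
 [[ 1.   -0.   -0.  ]
 [-0.   -0.31  0.95]
 [-0.   -0.95 -0.31]] 286.39807429604997
```

jog_arm(deltas=[[100,-0.04,0,-0.09,-0.1],[100,-0.08,0,-0.18,-0.25],[100,-0.12,0,-0.27,-0.4],[100,-0.155,0.01,-0.36,-0.55],[100,-0.18,0.02,-0.42,-0.7],[100,-0.195,0.026,-0.456,-0.84],[100,-0.195,0.026,-0.456,-0.887],[100,-0.195,0.026,-0.456,-0.887],[100,-0.195,0.026,-0.456,-0.887],[100,-0.195,0.026,-0.456,-0.887]])

```text
time_s: 2.25
ee_pos: [0.5475, 0.2063, 0.2023]
orientation: [[-0.5, 0.001, -0.866], [0.866, 0.0, -0.5], [0.0, -1.0, -0.001]]
wrist_force: [-0.0, 1.0, -0.4]
opening: 0.0855
```

```bash
cat >> h.py <<'E'
def near(n,P,G):
    """fit in the wrist picture; G=(x,y)"""
    L=nets.silhouettes("wrist",n);p=proj("wrist",np.array([*G,.02]))
    d=min(L,key=lambda d:np.hypot(*(np.array(d["at"])-p)))
    b=fit([("wrist",d["mask"].astype(float))],P,G)
    for l in nets.landmark_of("wrist",n)[:3]: print(" lm",np.round(l["at"]),round(l["p"],2),np.round(onz("wrist",l["at"],0),4))
    print(n,round(d["p"],2),np.round(d["at"]),np.round(b.x[:2],4),round(np.degrees(b.x[2])%180,2),round(b.fun,3))
    return d["mask"],b
E
python3 - <<'E'
from h import *
s=read_state();print(s["time_s"],s["ee_pos"],np.round(s["orientation"],3),s["joints"],s["opening"])
im=eyes.get_image("wrist");par("wrist")
m,b=near("module",MOD,(.561,.193))
im=im.copy()
h=(hullmask("wrist",MOD,b.x)>.5).astype(np.uint8)
for mm,col in((m.astype(np.uint8),(255,0,255)),(h,(0,255,0))):
    cv2.drawContours(im,cv2.findContours(mm,0,1)[0],-1,col,1)
save("w1",im)
E
```

```text
2.25 [0.54745447 0.20631017 0.20230556] [[-0.5    0.001 -0.866]
 [ 0.866  0.    -0.5  ]
 [ 0.    -1.    -0.001]] [ 1.38236550e+01  1.74634694e+01  8.73374600e+01  2.06851565e-02
  7.51644302e+01 -1.06205091e+02] 0.08549295877751982
 lm [167. 308.] 0.86 [0.5665 0.1855 0.    ]
 lm [139. 442.] 0.78 [0.4559 0.3086 0.    ]
 lm [ 22. 294.] 0.58 [0.4345 0.0956 0.    ]
module 0.8 [168. 308.] [0.5663 0.187 ] 28.82 0.036
```

View pics/w1.png

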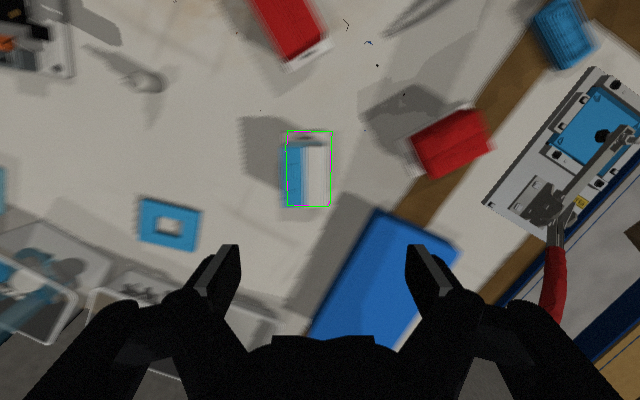

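The module stands alone at about (168,308), between the fingers' columns. The arm was still settling (the picture is blurred), so I'll re-measure.

```bash
python3 - <<'E'
from h import *
for i in range(2):
    s=read_state();_P.clear();par("wrist");im=eyes.get_image("wrist")
    print(s["time_s"],s["ee_pos"],np.abs(s["dq"]).max(),cv2.Laplacian(im,cv2.CV_64F).var())
    m,b=near("module",MOD,(.561,.193))
    R=np.array(s["orientation"]);print("yaw",np.degrees(np.arctan2(R[1,0],R[0,0])),"tool d",R.T@(np.array([*b.x[:2],.2])-s["ee_pos"]))
E
```

```text
Traceback (most recent call last):
NameError: name '_P' is not defined
```

```bash
sed -i 's/_P\b/PC/g' h.py; python3 - <<'E'
from h import *
for i in range(2):
    s=read_state();PC.clear();par("wrist");im=eyes.get_image("wrist")
    print(s["time_s"],s["ee_pos"],np.abs(s["dq"]).max(),cv2.Laplacian(im,cv2.CV_64F).var())
    m,b=near("module",MOD,(.561,.193))
    R=np.array(s["orientation"]);print("yaw",np.degrees(np.arctan2(R[1,0],R[0,0])),"tool d",R.T@(np.array([*b.x[:2],.2])-s["ee_pos"]))
E
```

```text
2.4 [0.54816197 0.20547588 0.20153493] 3.1888272249770373 400.36795138444006
 lm [167. 310.] 0.84 [0.5579 0.1938 0.    ]
 lm [ 20. 295.] 0.65 [0.4254 0.1015 0.    ]
 lm [140. 445.] 0.64 [0.4474 0.3194 0.    ]
module 0.82 [170. 308.] [0.5593 0.1945] 29.41 0.024
yaw 119.7633549345256 tool d [-0.01504368  0.0015362  -0.0041974 ]
2.55 [0.5453742  0.20846969 0.20226134] 1.1139993485909063 496.6477550794203
 lm [ 23. 289.] 0.79 [0.4283 0.0996 0.    ]
 lm [141. 442.] 0.68 [0.4467 0.3206 0.    ]
 lm [169. 309.] 0.62 [0.559  0.1973 0.    ]
module 0.68 [167. 305.] [0.5591 0.1943] 28.45 0.046
yaw 120.05429087048296 tool d [-0.01913455  0.00224209 -0.00480165]
```

jog_arm(deltas=[[100,-0.01,0.02,-0.003,0.01],[100,-0.019,0.05,-0.005,0.01],[100,-0.019,0.08,-0.005,0.01],[100,-0.019,0.105,-0.005,0.01],[100,-0.019,0.115,-0.005,0.01],[100,-0.019,0.115,-0.005,0.01],[100,-0.019,0.115,-0.005,0.01],[100,-0.019,0.115,-0.005,0.01]])

```text
time_s: 3.5
ee_pos: [0.5611, 0.1945, 0.089]
orientation: [[-0.492, 0.003, -0.87], [0.87, 0.001, -0.492], [-0.001, -1.0, -0.003]]
wrist_force: [-0.3, -0.4, -0.0]
opening: 0.0857
```

```bash
python3 - <<'E'
from h import *
for i in range(3):
    s=read_state();PC.clear();par("wrist");im=eyes.get_image("wrist")
    R=np.array(s["orientation"])
    print(s["time_s"],s["ee_pos"],np.abs(s["dq"]).max(),"yaw",np.degrees(np.arctan2(R[1,0],R[0,0])))
m,b=near("module",MOD,(.559,.194))
print("tool d",R.T@(np.array([*b.x[:2],.027])-s["ee_pos"]))
save("w2",im)
E
```

```text
3.5 [0.56105179 0.19453235 0.08896488] 0.13734832453127063 yaw 119.4921502556154
3.55 [0.56101889 0.19440266 0.08890127] 0.341165179303144 yaw 119.4835761472419
3.6 [0.56088831 0.194288   0.08873747] 0.3757404385596869 yaw 119.47548035346864
 lm [152. 519.] 0.9 [0.4492 0.319  0.    ]
 lm [190. 322.] 0.66 [0.5584 0.1931 0.    ]
 lm [ 68. 100.] 0.35 [ 0.5562 -0.0022 -0.    ]
module 0.61 [194. 323.] [0.5596 0.1945] 29.48 0.045
tool d [0.00081978 0.0617339  0.00115648]
```

View pics/w2.png

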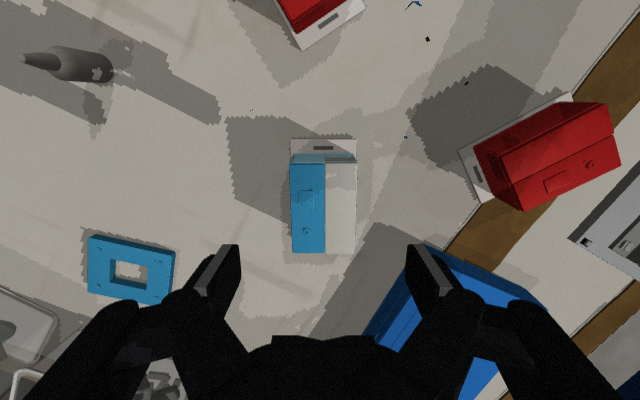

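jog_arm(deltas=[[100,0.001,0.02,0.001,0],[100,0.001,0.04,0.001,0],[100,0.001,0.055,0.001,0],[100,0.001,0.062,0.001,0],[100,0.001,0.062,0.001,0],[0,0.001,0.062,0.001,0],[0,0.001,0.062,0.001,0],[0,0.001,0.062,0.001,0],[0,0.001,0.062,0.001,0],[0,0.001,0.062,0.001,0]], squeeze=80)

```text
time_s: 4.75
ee_pos: [0.5597, 0.1946, 0.0268]
orientation: [[-0.492, 0.003, -0.871], [0.871, 0.001, -0.492], [-0.001, -1.0, -0.003]]
wrist_force: [-0.4, -0.5, 5.6]
opening: 0.0461
```

jog_arm(deltas=[[0,0,-0.01,0,0],[0,0,-0.03,0,0],[0,0,-0.06,0,0],[0,0,-0.1,0,0],[0,0,-0.13,0,0],[0,0,-0.13,0,0],[0,0,-0.13,0,0],[0,0,-0.13,0,0]])

```text
time_s: 5.55
ee_pos: [0.5574, 0.194, 0.154]
orientation: [[-0.492, -0.003, -0.871], [0.871, -0.001, -0.492], [0.001, -1.0, 0.003]]
wrist_force: [-0.7, -0.2, -0.7]
opening: 0.0464
```

```bash
python3 - <<'E'
from h import *
s=read_state();PC.clear();par("wrist");im=eyes.get_image("wrist");save("w3",im)
R=np.array(s["orientation"]);print(s["time_s"],s["ee_pos"],s["opening"],s["wrist_force"],"yaw",np.degrees(np.arctan2(R[1,0],R[0,0])))
# bench coordinates of socket to reach, tool axes
T=np.array([.5455,-.1545,.155]);print("tool d to socket",R.T@(T-s["ee_pos"]))
E
```

```text
5.55 [0.55735992 0.1940376  0.15399839] 0.04639509067838589 [-0.71408303 -0.1527828  -0.67562259] yaw 119.46444804502885
tool d to socket [-0.29762341 -0.00075664  0.18176868]
```

View pics/w3.png

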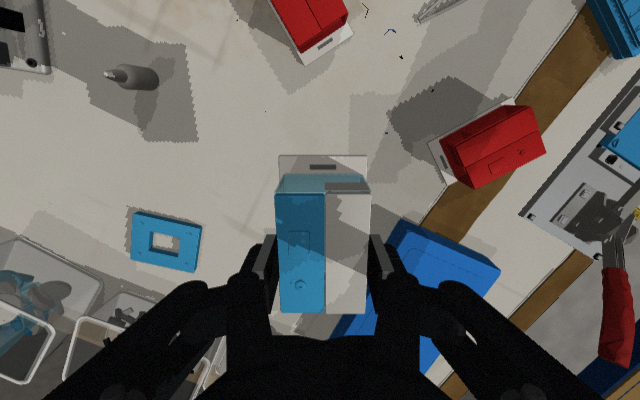

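The module is held straight (rows 155–313). Before picking a viewing pose beyond the socket, I'll check what stands there and refine where the module sits in the hand.

```bash
python3 - <<'E'
from h import *
for n,a in {"bottle":(205,430),"frame":(200,385),"modrow":(225,400),"can":(225,490),"purple":(210,470)}.items(): print(n,onz("scene",a,0).round(3))
s=read_state();R=np.array(s["orientation"]);PC.clear();par("wrist");im=eyes.get_image("wrist");
# held: foot far end corners expected at tool z=+46mm; project at row values for offsets
for dz in(-.004,0,.004):
    for h in(.024,.027,.03):
        q=[proj("wrist",s["ee_pos"]+R@np.array([sx*.027,h-.004,.046+dz])).round(1) for sx in(-1,1)]
        t=[proj("wrist",s["ee_pos"]+R@np.array([sx*.024,h-.044,.035+dz])).round(1) for sx in(-1,1)]
        print(dz,h,q,t)
cv2.imwrite("pics/w3c.png",cv2.resize(im[140:320,240:400,::-1],None,fx=3,fy=3,interpolation=cv2.INTER_CUBIC))
E
```

```text
bottle [ 0.826 -0.27   0.   ]
frame [ 0.772 -0.156  0.   ]
modrow [ 0.702 -0.237  0.   ]
can [ 0.842 -0.433  0.   ]
purple [ 0.871 -0.369  0.   ]
-0.004 0.024 [array([163. , 276.3]), array([162.9, 366.8])] [array([203.9, 270.9]), array([203.8, 371.8])]
-0.004 0.027 [array([161.9, 277. ]), array([161.9, 366. ])] [array([201.7, 271.9]), array([201.7, 370.8])]
-0.004 0.03 [array([160.9, 277.8]), array([160.8, 365.3])] [array([199.6, 272.9]), array([199.6, 369.8])]
0 0.024 [array([156.4, 275.9]), array([156.3, 367.1])] [array([195.9, 270.4]), array([195.9, 372.2])]
0 0.027 [array([155.4, 276.7]), array([155.4, 366.4])] [array([193.9, 271.5]), array([193.8, 371.2])]
0 0.03 [array([154.5, 277.4]), array([154.4, 365.6])] [array([191.9, 272.5]), array([191.9, 370.2])]
0.004 0.024 [array([149.6, 275.6]), array([149.6, 367.4])] [array([187.8, 269.9]), array([187.8, 372.7])]
0.004 0.027 [array([148.8, 276.4]), array([148.7, 366.7])] [array([185.9, 271. ]), array([185.9, 371.6])]
0.004 0.03 [array([147.9, 277.1]), array([147.9, 365.9])] [array([184.1, 272. ]), array([184.1, 370.6])]
```

View pics/w3c.png

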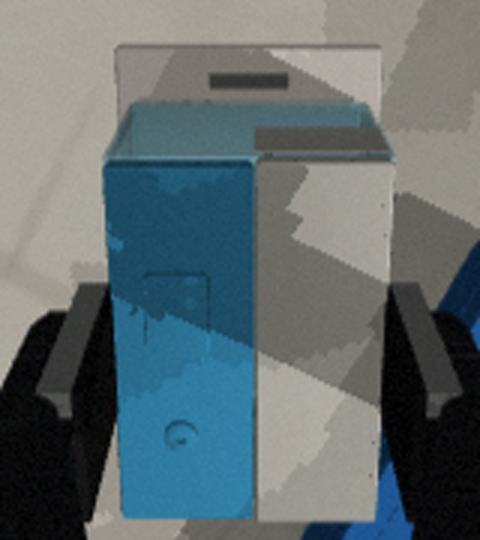

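The held module matches TCP-centred with a 27 mm offset (foot edge row 155, lid edge row 193), about 0.8 mm toward tool +x. Next I'll carry it to a viewing pose just behind the socket.

jog_arm(deltas=[[0,-0.03,0,0.008,0.02],[0,-0.07,0,0.018,0.05],[0,-0.11,0,0.029,0.08],[0,-0.15,0,0.04,0.11],[0,-0.19,0,0.05,0.14],[0,-0.23,0,0.061,0.148],[0,-0.27,0,0.072,0.148],[0,-0.3,0,0.08,0.148],[0,-0.313,0,0.083,0.148],[0,-0.313,0,0.083,0.148]])

```text
time_s: 6.65
ee_pos: [0.6402, -0.1204, 0.1538]
orientation: [[-0.356, -0.002, -0.935], [0.935, 0.001, -0.356], [0.001, -1.0, 0.001]]
wrist_force: [-0.4, 0.4, -1.7]
opening: 0.0464
```

jog_arm(deltas=[[0,0,0,0,0],[0,0,0,0,0],[0,0,0,0,0]])

```text
time_s: 6.95
ee_pos: [0.64, -0.1173, 0.1554]
orientation: [[-0.36, -0.0, -0.933], [0.933, 0.001, -0.36], [0.001, -1.0, 0.0]]
wrist_force: [0.0, 0.5, -1.3]
opening: 0.046
```

```bash
python3 - <<'E'
from h import *
for i in range(2):
    s=read_state();PC.clear();par("wrist");im=eyes.get_image("wrist")
    R=np.array(s["orientation"]);print(s["time_s"],s["ee_pos"],s["opening"],s["wrist_force"],"yaw",np.degrees(np.arctan2(R[1,0],R[0,0])),np.abs(s["dq"]).max())
    m,b=near("socket",SOCK,(.5455,-.1545))
    for n,z in(("ramp_top",.04),("nest",.018),("contact_plate",.024)):
        for d in nets.landmark_of("wrist",n)[:2] if n!="contact_plate" else nets.silhouettes("wrist",n)[:2]: print(n,round(d["p"],2),np.round(d["at"]),onz("wrist",d["at"],z).round(4))
    for n in("catch_a",):
        for d in nets.silhouettes("wrist",n)[:3]: print(n,round(d["p"],2),np.round(d["at"]),onz("wrist",d["at"],.038).round(4),d["mask"].sum())
im=im.copy();cv2.drawContours(im,cv2.findContours((hullmask("wrist",SOCK,b.x)>.5).astype(np.uint8),0,1)[0],-1,(0,255,0),1)
save("w4",im)
E
```

```text
6.95 [ 0.63996903 -0.11727631  0.15535504] 0.04603849913835664 [ 0.00446543  0.45450298 -1.31663907] yaw 111.08857623316514 0.24670400550574617
 lm [ 74. 324.] 0.62 [ 0.5447 -0.1515  0.    ]
socket 0.58 [ 74. 322.] [ 0.5448 -0.1535] 20.61 0.017
ramp_top 0.75 [ 66. 325.] [ 0.5416 -0.1525  0.04  ]
nest 0.97 [ 69. 323.] [ 0.5426 -0.1537  0.018 ]
contact_plate 0.92 [ 66. 324.] [ 0.5399 -0.1531  0.024 ]
catch_a 0.67 [ 12. 322.] [ 0.5045 -0.1693  0.038 ] 489
catch_a 0.6 [127. 319.] [ 0.5907 -0.1385  0.038 ] 381
7.3 [ 0.64030226 -0.11877507  0.15540245] 0.04630596215317964 [ 0.20898927 -0.64951166 -1.59254802] yaw 111.00043782159429 0.2032420839314365Traceback (most recent call last):
  File "<stdin>", line 5, in <module>
  File "h.py", line 34, in near
    d=min(L,key=lambda d:np.hypot(*(np.array(d["at"])-p)))
ValueError: min() iterable argument is empty
```

```bash
python3 - <<'E'
from h import *
s=read_state();PC.clear();par("wrist");im=eyes.get_image("wrist")
m,b=(near("socket",SOCK,(.5448,-.1535)) if 1 else 0)
h=(hullmask("wrist",SOCK,b.x)>.5).astype(np.uint8)
cr=cv2.resize(im[0:170,220:430],None,fx=3.5,fy=3.5,interpolation=cv2.INTER_CUBIC).copy()
c,sn=np.cos(b.x[2]),np.sin(b.x[2])
for P,col in (([(-.075,-.046,.01),(.075,-.046,.01),(.075,.046,.01),(-.075,.046,.01)],(0,255,0)),([(sx*.041,sy*.0325,.035) for sx,sy in((-1,-1),(1,-1),(1,1),(-1,1))],(255,0,255)),([(sx*.042,sy*.01,.0287) for sx,sy in((-1,-1),(1,-1),(1,1),(-1,1))],(0,0,255))):
    u=np.array([proj("wrist",np.array([b.x[0]+c*x-sn*y,b.x[1]+sn*x+c*y,z]))[::-1] for x,y,z in P])
    cv2.polylines(cr,[np.round((u-[220,0])*3.5).astype(np.int32)],True,col,1)
save("w4",cr)
E
```

```text
lm [ 76. 325.] 0.9 [ 0.5466 -0.1517  0.    ]
socket 0.59 [ 74. 323.] [ 0.5449 -0.1535] 20.57 0.017
```

View pics/w4.png

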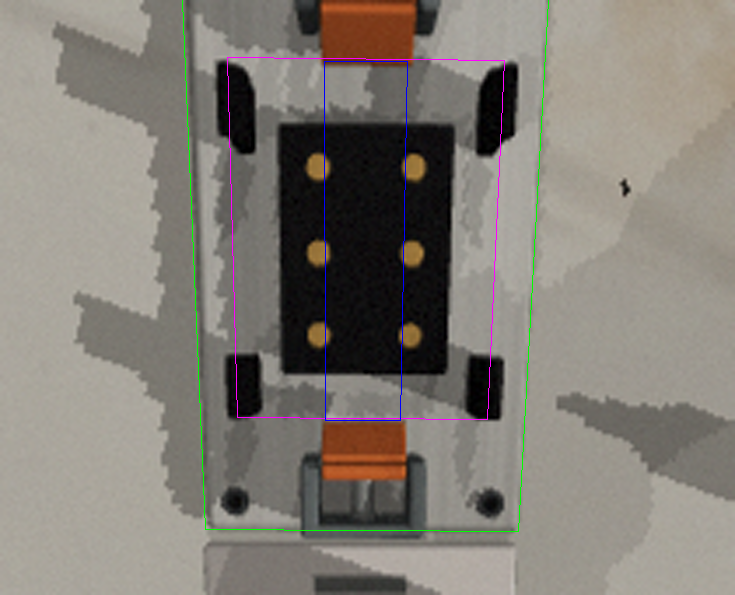

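The overlay fits: noses, guides and base edges all line up with socket (0.5449, −0.1535), yaw 20.6°. Next I'll move above it.

jog_arm(deltas=[[0,0,0,0.02,0.007],[0,0,0,0.05,0.007],[0,0.001,0,0.08,0.007],[0,0.001,0,0.095,0.007],[0,0.001,0.02,0.1015,0.007],[0,0.001,0.04,0.1015,0.007],[0,0.001,0.055,0.1015,0.007],[0,0.001,0.055,0.1015,0.007],[0,0.001,0.055,0.1015,0.007],[0,0.001,0.055,0.1015,0.007]], squeeze=100)

```text
time_s: 8.55
ee_pos: [0.5463, -0.1547, 0.1013]
orientation: [[-0.352, 0.002, -0.936], [0.936, -0.001, -0.352], [-0.001, -1.0, -0.002]]
wrist_force: [-0.1, 1.1, -2.0]
opening: 0.0456
```

```bash
cat > st.py <<'E'
from h import *
def go(dz=0,n=3):
    A=[]
    for i in range(n):
        s=read_state();A.append(s["ee_pos"]);im=eyes.get_image("wrist") if i<n-1 else None
        R=np.array(s["orientation"])
        print(round(s["time_s"],2),np.round(s["ee_pos"],4),"yaw",round(np.degrees(np.arctan2(R[1,0],R[0,0])),2),"F",np.round(s["wrist_force"],1),"tilt",np.round(R[2,[0,2]],4))
    m=np.mean(A,0);print("tool d",np.round(R.T@(np.array([.5452,-.1542,m[2]])-m),4))
go()
E
python3 st.py
```

```text
8.55 [ 0.5463 -0.1547  0.1013] yaw 110.58 F [-0.1  1.1 -2. ] tilt [-0.0015 -0.0019]
8.6 [ 0.5462 -0.1547  0.1013] yaw 110.59 F [-0.4 -0.1 -1.9] tilt [-0.0015 -0.0018]
8.65 [ 0.5461 -0.1547  0.1013] yaw 110.59 F [ 0.2  0.9 -1.2] tilt [-0.0014 -0.0017]
tool d [ 0.0008 -0.      0.0008]
```

jog_arm(deltas=[[0,0.0007,0.005,0.0008,0],[0,0.0007,0.015,0.0008,0],[0,0.0007,0.025,0.0008,0],[0,0.0007,0.032,0.0008,0],[0,0.0007,0.036,0.0008,0],[0,0.0007,0.036,0.0008,0],[0,0.0007,0.036,0.0008,0],[0,0.0007,0.036,0.0008,0]])

```text
time_s: 9.45
ee_pos: [0.5441, -0.1542, 0.0644]
orientation: [[-0.352, -0.0, -0.936], [0.936, -0.0, -0.352], [-0.0, -1.0, 0.0]]
wrist_force: [0.3, -0.5, -1.3]
opening: 0.0456
```

```bash
python3 st.py
```

```text
9.45 [ 0.5441 -0.1542  0.0644] yaw 110.59 F [ 0.3 -0.5 -1.3] tilt [-0.0001  0.0002]
9.5 [ 0.5441 -0.1542  0.0645] yaw 110.59 F [-0.5  0.3 -1.7] tilt [-0.0002  0.0001]
9.55 [ 0.5441 -0.1541  0.0645] yaw 110.59 F [-0.3  0.2 -1.2] tilt [-0.0002  0.0001]
tool d [-0.0004  0.     -0.001 ]
```

jog_arm(deltas=[[0,0,0.003,-0.0007,0],[0,0,0.006,-0.0007,0],[0,0,0.009,-0.0007,0],[0,0,0.009,-0.0007,0],[0,0,0.009,-0.0007,0]])

```text
time_s: 10.05
ee_pos: [0.5458, -0.1544, 0.0562]
orientation: [[-0.352, 0.002, -0.936], [0.936, -0.001, -0.352], [-0.002, -1.0, -0.002]]
wrist_force: [-0.1, -0.4, 5.0]
opening: 0.0454
```

jog_arm(deltas=[[0,0,0.002,0,0],[0,0,0.004,0,0],[0,0,0.006,0,0],[0,0,0.007,0,0],[0,0,0.007,0,0]])

```text
time_s: 10.55
ee_pos: [0.5454, -0.1542, 0.0482]
orientation: [[-0.352, 0.001, -0.936], [0.936, -0.001, -0.352], [-0.001, -1.0, -0.001]]
wrist_force: [1.4, -0.6, 3.2]
opening: 0.0455
```

```bash
python3 st.py
```

```text
10.55 [ 0.5454 -0.1542  0.0482] yaw 110.58 F [ 1.4 -0.6  3.2] tilt [-0.0009 -0.0008]
10.6 [ 0.5454 -0.1541  0.0483] yaw 110.59 F [ 1.6 -1.4  4.1] tilt [-0.0009 -0.0008]
10.65 [ 0.5454 -0.1541  0.0484] yaw 110.59 F [ 1.2 -0.9  3.7] tilt [-0.0009 -0.0008]
tool d [ 0.     -0.      0.0002]
```

jog_arm(deltas=[[0,0,0.001,0,0],[0,0,0.002,0,0],[0,0,0.003,0,0],[0,0,0.004,0,0],[0,0,0.004,0,0],[0,0,0.004,0,0]])

```text
time_s: 11.25
ee_pos: [0.5455, -0.1541, 0.0451]
orientation: [[-0.352, 0.002, -0.936], [0.936, -0.001, -0.352], [-0.001, -1.0, -0.001]]
wrist_force: [-0.0, -1.2, 8.3]
opening: 0.0453
```

```bash
python3 st.py
```

```text
11.25 [ 0.5455 -0.1541  0.0451] yaw 110.59 F [-0.  -1.2  8.3] tilt [-0.0012 -0.0012]
11.3 [ 0.5455 -0.1541  0.0451] yaw 110.59 F [ 0.5 -0.1  7.6] tilt [-0.0012 -0.0012]
11.35 [ 0.5454 -0.1541  0.0451] yaw 110.59 F [ 1.  -1.   8.1] tilt [-0.0012 -0.0012]
tool d [ 0.     -0.      0.0003]
```

The plate reaction is about 9.5 N, which puts it about 5.7 mm down. I'll add a 1 mm firm margin and check visually.

jog_arm(deltas=[[0,0,0.0005,0,0],[0,0,0.001,0,0],[0,0,0.001,0,0],[0,0,0.001,0,0],[0,0,0.001,0,0],[0,0,0.001,0,0]])

```text
time_s: 11.95
ee_pos: [0.5455, -0.1541, 0.0449]
orientation: [[-0.352, 0.002, -0.936], [0.936, -0.001, -0.352], [-0.001, -1.0, -0.002]]
wrist_force: [-0.0, -0.8, 12.9]
opening: 0.0457
```

```bash
python3 st.py; python3 - <<'E'
from h import *
w=eyes.get_image("wrist");sd=eyes.get_image("side");sc=eyes.get_image("scene")
a=cv2.resize(w[100:340,200:440],(480,480),interpolation=cv2.INTER_CUBIC)
def cr(c,im):
    r,k=map(int,proj(c,np.array([.545,-.153,.02])));return cv2.resize(im[r-40:r+40,k-50:k+50],(300,240),interpolation=cv2.INTER_CUBIC)
save("w5",np.hstack([a,np.vstack([cr("side",sd),cr("scene",sc)])]))
E
```

```text
11.95 [ 0.5455 -0.1541  0.0449] yaw 110.58 F [-0.  -0.8 12.9] tilt [-0.0015 -0.0016]
12.0 [ 0.5455 -0.1541  0.0449] yaw 110.59 F [ 0.2 -0.7 12.7] tilt [-0.0014 -0.0015]
12.05 [ 0.5455 -0.1541  0.0449] yaw 110.58 F [-0.7 -0.3 13.4] tilt [-0.0015 -0.0015]
tool d [ 0.     -0.      0.0003]
```

View pics/w5.png

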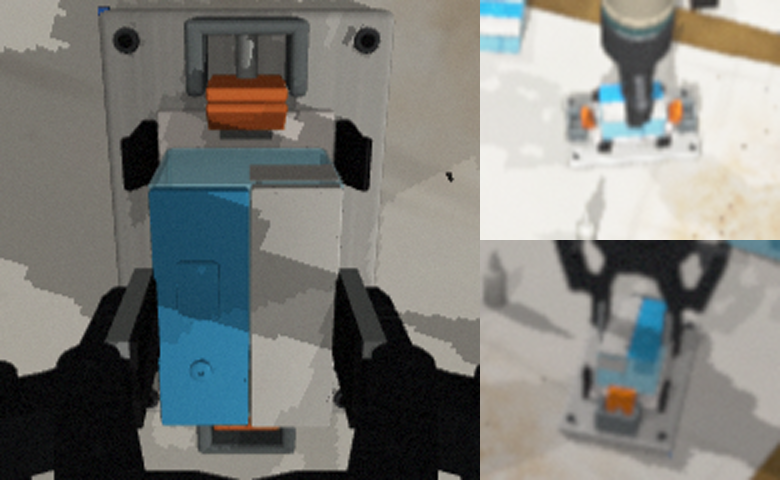

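The foot lies under the orange catch at (100,245) in the picture. The push went from 8 to 13 N over only 0.2 mm, so the plate is at its stop. I'm handing it in.

```bash
python3 -c "
from bench import workorder; print(workorder.close_job())"
```

```text
the job is handed in; nothing more can be done
None
```

The module is in the test socket and the gripper is still holding it and pressing it down. I handed the job in at about 12 s of the 35 s allowed; no verdict is reported.

**What I did:** I picked up the loose blue-and-white module, carried it over the glue bottle and lined it up on the socket. Then I pushed it straight down in small steps. The push force dropped as expected on the way down, then rose again against the sprung plate.

**Last checks:**
- **Position:** the tool was within about 0.3 mm of its target, level and in line with the socket.
- **Push:** the wrist force was about 13 N. It rose about 5 N over the last 0.2 mm, so the contact plate is at or very near its stop. The foot's underside works out at about 18 mm above the bench.
- **Catches:** the wrist camera shows the far catch closed over the foot. The near catch is mostly hidden behind the module in that picture. That it closed too is inferred from the depth, the force drop and the low-resolution scene and side pictures.
- **Other objects:** nothing touched them that I noticed, but I did not re-measure where they stand.

**Readings that disagreed:**
- **Gripper opening:** it read about 46 mm on the 48 mm module.
- **Socket position:** some network estimates differed by 3–5 mm. I went by the outline fit, which matched the socket's edges, guides and catches in the picture.

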